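# Tuck the speaker bar into its bay behind the power bollard

### The job

Put the speaker bar away in the open bay along the front of the desk organiser, although the power bollard stands before one end of that bay: push one end of the bar in behind the bollard, then push the other end round until the whole bar lies fully home between the bay's two cheeks, its long side flat against the back wall. Only push it along the desk, gently, with shut fingertips - do not grip, lift or tip it - then draw the hand clear. Leave the mug, tissue box, glass flask, stapler, mouse and pen pot where they stand.

Things in the scene. Friction and masses are not known exactly. Their poses are not given: they have to be found in the camera images.
- speaker: Loose black speaker bar lying on the desk: a block 260 mm long (its y axis), 50 mm deep (its x axis), 45 mm high, 0.35 to 0.7 kg, edges rounded 4 mm, sliding friction on the desk. Origin: centre of its underside. Its grey grille is the side towards -x, which faces the robot at the start. It starts in the open in front of the bay, its long axis roughly parallel to it (within 15 degrees).
- organiser: Brown wooden desk organiser, fixed, 340 mm long (y), pen compartments behind the bay, up to 80 mm high at the rear. Origin: on the desk, at the middle of the front face of the bay's back wall. x points away from the robot (within 7 degrees of world x), y left along the wall. Wall and cheeks are 60 mm high. A bar that is home has its origin at x = -25 mm, y within 20 mm of 0.
- bay (a point): Centre of the bay's mouth, on the desk, 60 mm in front of the back wall. The bay is the floorless, open-topped space from here to the wall, open towards the robot: 60 mm deep, 300 mm long between two cheeks 20 mm thick (inner faces 150 mm to either side), whose front edges lie level with this point. Its ground is the bare desk.
- bollard: Power bollard, fixed in the desk: aluminium cylinder, 36 mm diameter, 50 mm high, thin base flange. Origin: centre of its foot. It stands before the left or right half of the bay, its axis 65 to 85 mm from the bay's middle and 98 to 104 mm in front of the back wall: 80 mm or more is free between it and the wall, so the bar enters only with one end slid behind the bollard.
- cap: Flat grey blanking cap, 54 mm diameter, flush with the desk, at the other end of the bay: no obstacle, the bar slides over it. Origin at its centre.
- mug: White mug, 76 mm diameter, 90 mm high, handle on one side; stands beside the organiser. Origin: centre of its foot. Bystander.
- tissue_box: Green tissue box, 90 x 90 x 70 mm, stands beside the organiser, on the side opposite the mug. Origin: centre of its underside. Bystander.
- flask: Glass flask with steel cap, 62 mm diameter, 200 mm high, to the left of the work. Origin: centre of its foot. Bystander.
- stapler: Black stapler, 130 x 34 x 42 mm, lying to the right of the work. Origin: centre of its underside. Bystander.
- mouse: Black computer mouse, 110 x 62 x 34 mm, to the left of the work, nearer the robot. Origin: centre of its underside. Bystander.
- pen_pot: Steel pot, 80 mm diameter, 100 mm high, to the right of the work. Origin: centre of its foot. Bystander.

How it is judged:
By the outcome, as a careful person would: the job done as asked, in the order asked, and still so for the second after the job is handed in, with the robot touching nothing.
It also fails if it takes over 67 s, if anything falls off the work surface, if the arm or the gripper's body presses on something with over 40 N, if the wrist force passes 120 N, or if a joint passes its speed limit or range.

### The arm

A 7-joint arm with a two-finger parallel gripper is mounted at the origin on the work surface. World frame = base frame: x ahead of the robot, y to its left, z up, the work surface at z = 0. Lengths are in m, angles in rad, forces in N, time in s.
With the tool pointing down it reaches from about 0.4 to 0.85 m from the base axis. Payload 4.5 kg.
Tool frame: the origin (TCP) lies at the very end of the fingers, on their centre line; the grasp point (between the pads) lies 19 mm behind it (r.pinch_z is the distance from the TCP to the grasp point, in m); z points along the fingers, y is the line along which they close (so a half turn about z gives the same grasp; the last joint's range is limited). The gripper opens to 88 mm and grips with 3 to 60 N. Pads are 18 mm wide; open, the fingers measure 123 mm over their backs; the gripper's body (75 mm by 187 mm) begins 45 mm behind the grasp point.
Start: joints at [-1.288, 0.689, -0.195, 1.565, 0.157, 0.902, -0.215], TCP at [0.154, 0.606, 0.239] pointing down, gripper open.
Joint ranges: [-3.01, 3.01], [-0.46, 2.08], [-1.47, 1.51], [0.13, 2.56], [-1, 4.14], [0.04, 2.09], [-2.66, 2.66]. Speed limits (rad/s): [2.57, 2.57, 3.14, 3.14, 3.14, 3.14, 3.14].

### API

Orientations are given as a unit quaternion [x, y, z, w].
In Python, from plant import r, cams gives the robot as it stands.
- The arm moves only by the shell command python3 -m pendant 'ROWS' [FORCE]. ROWS is JSON, a list of rows, each a list of 3 entries, a list of its own where there are three numbers: the closure, from -1 (fully open) to 1 (shut), then the shift along the tool's x, y, z in mm, then the turn, a rotation vector about the tool's x, y, z in degrees. A call has 1 to 8 rows; each row shifts and turns the commanded pose from where the row before left it, along the tool's axes as they then stand; what a row does not reach is not made up. A row lasts 1/8 s, in which the tool goes at most 62.5 mm and 10.7 degrees, less where a joint would pass 70% of its speed; a pose out of reach is approached as far as the arm can. A call with a gripper value outside its range is refused whole. The fingers move at their own pace and stop on an object; FORCE is the grip in N (left out, the last holds). Time passes only in rows, so rows that do not move let the fingers close. It gives the time, the measured TCP pose, the force, the opening and the grip force at its end, in the units of the state.
- r.get_state(): the state, without advancing time (a new reading comes with each control period).
- cams.snapshot(name): name is "scene" or "top" or "wrist"; returns a dict with "img" (420x560x3 uint8, red, green, blue), "camera_matrix" (3x3 intrinsics, pixels), "camera_from_world" (4x4, takes a point from world to camera coordinates); the wrist camera has in their place "tool_from_camera" (4x4, takes a point from camera to tool coordinates, whose origin is the TCP and whose axes are the flange's). Camera axes: x right, y up, looking along -z (the intrinsics and any distortion apply to the point x, -y, -z); pixel columns grow to the right and rows downward; lengths in m; the calibration is good to about 2 mm. A picture is of the moment at which its call begins: read the wrist's pose just before it. There is no depth.
- r.finish_job(): hands the job in; it is judged then, once.
The state is a dict: "clock": time; "q": joint angles; "qd": joint speeds; "joint_torque": joint torques, N m; "tool_pos": TCP position; "eef_rot": TCP orientation; "contact_force": force on the tool from outside, world axes, zero at the start; "moment": the same for the moment, N m; "opening": opening from 0.0 (shut) to 1.0 (fully open); "finger_force": force on a finger pad.
Only numpy, scipy, OpenCV 4.12 (cv2) and the standard library are available. Lean on these libraries where they do the work, as an engineer would, in place of code of your own. Each camera call takes 0.05 s, during which the arm holds its last target. There are 200 camera calls.

## Working session

There is one attempt and no reset: what is moved stays moved. The work goes in short steps, Python scripts to look and compute and a shell command to move; the robot and the scene stay as the last step left them, time stands still between calls to the robot, and variables do not carry over. Pictures are saved under pics/ and viewed, at most 12 in all, crops included, and the job is handed in when it is done.

```bash
ls; mkdir -p pics
python3 - <<'E'
from plant import r,cams
import cv2,numpy as np
for n in ["top","scene"]:
    s=cams.snapshot(n); cv2.imwrite(f"pics/{n}0.png",s["img"][:,:,::-1]); print(n,np.round(s["camera_matrix"],1).tolist(),np.round(s["camera_from_world"],3).tolist(),s.keys())
st=r.get_state(); print(st)
E
```

```text
pics
top [[484.1, 0.0, 278.3], [0.0, 484.1, 205.9], [0.0, 0.0, 1.0]] [[-0.03, -1.0, 0.008, -0.035], [0.999, -0.03, 0.039, -0.51], [-0.039, 0.009, 0.999, -1.196], [0.0, 0.0, 0.0, 1.0]] dict_keys(['img', 'camera_matrix', 'camera_from_world'])
scene [[471.2, 0.0, 281.2], [0.0, 471.2, 212.1], [0.0, 0.0, 1.0]] [[-0.563, 0.827, -0.015, 0.322], [-0.718, -0.48, 0.505, 0.354], [0.41, 0.295, 0.863, -1.528], [0.0, 0.0, 0.0, 1.0]] dict_keys(['img', 'camera_matrix', 'camera_from_world'])
{'clock': 0.1, 'q': array([-1.28819787,  0.68989756, -0.19453388,  1.56622712,  0.15730523,
        0.9024962 , -0.21510278]), 'qd': array([ 8.01229895e-04, -3.63127010e-03, -2.63495467e-04, -2.61014908e-03,
       -9.27404355e-04, -2.99291158e-05, -8.73327777e-04]), 'joint_torque': array([-4.22216021e-03, -5.28488803e+01, -1.27165798e+00, -1.53833270e+01,
       -5.25755505e-02,  2.06816650e-03,  3.52449069e-05]), 'tool_pos': array([0.15379735, 0.60520246, 0.23799562]), 'eef_rot': array([ 1.24035996e-01,  9.92277382e-01, -8.16813163e-04, -4.46180412e-05]), 'contact_force': array([-0.47312341,  0.08616218,  0.0157164 ]), 'moment': array([ 0.01565039, -0.008337  ,  0.02324475]), 'finger_force': 0.0, 'opening': 0.9987719191594787}
```

View pics/top0.png

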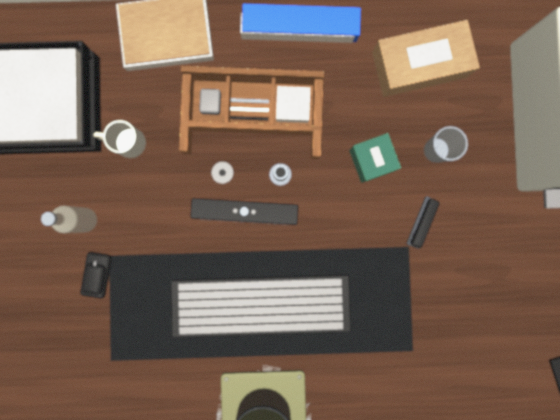

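View pics/scene0.png

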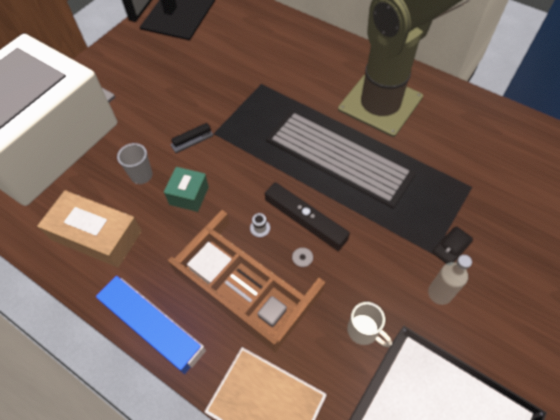

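The top view shows the bar at about (191–298, 198–223), the bollard at (281,174) on the right and the cap at (222,172). The organiser's wall is at v≈125, with cheeks at u≈185 and u≈318. The mug is at (122,138), the flask at (62,218) and the tissue box at (376,157). The scene view agrees. Next I'll measure these with masks.

```bash
cat > h.py <<'E'
from plant import r,cams
import cv2,numpy as np
def snap(n): return cams.snapshot(n)
def ray(s,uv,z):
    K=s["camera_matrix"];T=s["camera_from_world"];R=T[:3,:3];c=-R.T@T[:3,3]
    p=np.linalg.inv(K)@np.array([uv[0],uv[1],1.]); d=R.T@np.array([p[0],-p[1],-p[2]])
    return (c+d*(z-c[2])/d[2])
def bar(s,roi,z=0.042):
    """bar top rectangle -> centre, long-axis angle (of +y_bar from world y), size"""
    u0,v0,u1,v1=roi; im=s["img"][v0:v1,u0:u1]
    m=(im.max(2)<62)&((im[:,:,0].astype(int)-im[:,:,2])<16); m=m.astype(np.uint8)*255
    m=cv2.morphologyEx(m,cv2.MORPH_CLOSE,np.ones((9,9)))
    m=cv2.morphologyEx(m,cv2.MORPH_OPEN,np.ones((7,7)))
    c=max(cv2.findContours(m,0,2)[0],key=cv2.contourArea)
    b=cv2.boxPoints(cv2.minAreaRect(c+np.array([u0,v0])))+0.0
    P=np.array([ray(s,q,z)[:2] for q in b]); e=[P[1]-P[0],P[2]-P[1]]
    L=max(e,key=np.linalg.norm); L=L*np.sign(L[1])
    return P.mean(0),np.degrees(np.arctan2(-L[0],L[1])),sorted(np.linalg.norm(x) for x in e),b
E
python3 - <<'E'
from h import *
s=snap("top"); np.set_printoptions(precision=4,suppress=True)
print("cam",-s["camera_from_world"][:3,:3].T@s["camera_from_world"][:3,3])
c,a,sz,b=bar(s,(170,185,320,240)); print("bar",c,a,sz,b.tolist())
im=s["img"].astype(int); print("px bar",im[210,210],"desk",im[240,240],"wood",im[126,250],im[85,186])
hsv=cv2.cvtColor(s["img"],cv2.COLOR_RGB2HSV)
big=cv2.resize(s["img"][55:235,130:410],None,fx=2.8,fy=2.8,interpolation=cv2.INTER_CUBIC)
cv2.imwrite("pics/crop1.png",big[:,:,::-1])
for n,uv,z in [("bollard",(281,174),.05),("cap",(222,172.5),0),("wallL",(190,129),.06),("wallR",(317,132),.06),("mug",(119,138),.09),("flask",(47,218),.2),("tissue",(375,157),.07)]: print(n,ray(s,uv,z))
E
```

```text
cam [ 0.4613 -0.0397  1.2149]Traceback (most recent call last):
  File "<stdin>", line 4, in <module>
  File "h.py", line 14, in bar
    c=max(cv2.findContours(m,0,2)[0],key=cv2.contourArea)
ValueError: max() iterable argument is empty
```

Run:
```python
from h import *
s=snap("top"); np.set_printoptions(precision=4,suppress=True)
im=s["img"].astype(int)
print("px bar",im[210,205],im[214,270],"desk",im[240,240],im[190,240],"wood",im[126,250],im[85,186],im[140,184])
print("col profile u=215:",im[190:232:2,215].tolist())
big=cv2.resize(s["img"][55:235,130:410],None,fx=2.8,fy=2.8,interpolation=cv2.INTER_CUBIC)
cv2.imwrite("pics/crop1.png",big[:,:,::-1])
for n,uv,z in [("bollard",(281,174),.05),("cap",(222,172.5),0),("wallL",(190,129),.06),("wallR",(317,132),.06),("mug",(119,138),.09),("flask",(47,218),.2),("tissue",(375,157),.07)]: print(n,ray(s,uv,z))
```

```text
px bar [87 86 83] [86 85 82] desk [114  77  59] [114  78  59] wood [196 139  96] [184 131  89] [192 138  92]
col profile u=215: [[116, 82, 62], [117, 82, 62], [118, 81, 60], [113, 79, 58], [102, 71, 56], [77, 69, 65], [80, 79, 77], [86, 85, 81], [83, 82, 78], [84, 83, 80], [83, 81, 79], [89, 87, 83], [86, 84, 81], [88, 86, 85], [78, 76, 74], [103, 79, 67], [119, 81, 61], [119, 81, 61], [116, 80, 63], [112, 78, 57], [117, 81, 64]]
bollard [ 0.5836 -0.0592  0.05  ]
cap [0.597  0.0883 0.    ]
wallL [0.6972 0.1559 0.06  ]
wallR [ 0.6813 -0.1486  0.06  ]
mug [0.6747 0.3167 0.09  ]
flask [0.49   0.4346 0.2   ]
tissue [ 0.6155 -0.2838  0.07  ]
```

View pics/crop1.png

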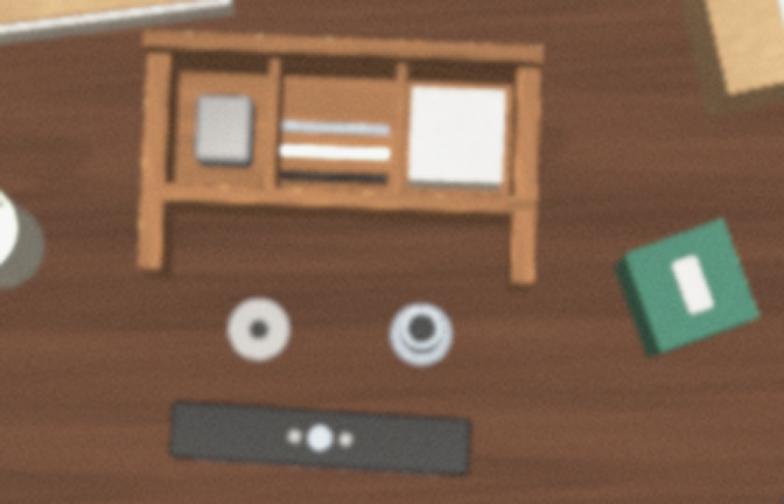

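The crop puts the cheek front tips near (150,268) and (522,283), the wall strip from (165,185–205) to (510,195–213), the bollard top at (421,328) and the cap at (259,329). Before fixing the frame I'll check the wall and cheek edge profiles and fit the bar.

```bash
sed -i 's/m=(im.max(2)<62).*; m=m/g=im.astype(int); m=((g[:,:,0]-g[:,:,2])<22)\&(g.max(2)<130); m=m/' h.py
python3 - <<'E'
from h import *
s=snap("top"); np.set_printoptions(precision=4,suppress=True)
c,a,sz,b=bar(s,(170,185,320,240)); print("bar",c,a,sz)
g=cv2.GaussianBlur(s["img"],(5,1),0).astype(int)
for u in (200,250,300): print("wall u",u,"v120..",g[118:138,u,0].tolist())
for u in (184,317): print("cheek u",u,"v146..",g[144:162,u,0].tolist())
for v in (140,148): print("row",v,"u175..",g[v,174:196,0].tolist(),"u306",g[v,306:326,0].tolist())
im=s["img"]
def blob(mask,roi):
    u0,v0,u1,v1=roi; m=np.zeros(mask.shape,np.uint8); m[v0:v1,u0:u1]=mask[v0:v1,u0:u1]*255
    c=max(cv2.findContours(m,0,2)[0],key=cv2.contourArea); return cv2.minEnclosingCircle(c)
gi=im.astype(int); grey=(gi[:,:,0]-gi[:,:,2])<30
for n,roi in (("bollard",(262,155,300,192)),("cap",(205,155,240,192))):
    (x,y),rad=blob(grey,roi); print(n,(x,y),rad,ray(s,(x,y),0.0),rad*2/484*1.21)
E
```

```text
bar [0.4967 0.0333] -5.285963226522706 [np.float64(0.04879215816151775), np.float64(0.2582304757586872)]
wall u 200 v120.. [179, 182, 184, 187, 191, 195, 195, 184, 151, 114, 94, 92, 94, 100, 106, 107, 103, 101, 100, 102]
wall u 250 v120.. [75, 98, 138, 164, 174, 182, 191, 196, 196, 184, 152, 114, 95, 93, 94, 101, 104, 104, 103, 106]
wall u 300 v120.. [237, 217, 171, 147, 154, 167, 171, 175, 182, 188, 185, 174, 142, 108, 93, 89, 92, 99, 106, 109]
cheek u 184 v146.. [192, 193, 193, 192, 192, 184, 161, 129, 103, 97, 101, 106, 108, 110, 111, 109, 107, 110]
cheek u 317 v146.. [194, 193, 192, 194, 193, 193, 194, 194, 193, 193, 188, 169, 137, 107, 98, 103, 109, 109]
row 140 u175.. [104, 104, 104, 109, 122, 144, 166, 181, 188, 192, 194, 194, 186, 164, 132, 106, 94, 94, 98, 101, 104, 105] u306 [113, 113, 113, 113, 116, 128, 151, 175, 188, 192, 193, 193, 192, 184, 166, 144, 124, 114, 111, 110]
row 148 u175.. [111, 113, 116, 123, 137, 155, 170, 179, 184, 189, 192, 188, 174, 147, 119, 101, 96, 100, 106, 111, 113, 115] u306 [112, 111, 111, 111, 112, 123, 144, 167, 181, 187, 190, 193, 192, 184, 165, 141, 123, 115, 114, 113]
bollard (280.0, 174.0) 11.70479965209961 [ 0.5889 -0.0575  0.    ] 0.05852399826049804
cap (222.0, 171.8249969482422) 11.540493965148926 [0.5987 0.0882 0.    ] 0.05770246982574463
```

```bash
cat >> h.py <<'E'
np.set_printoptions(precision=4,suppress=True)
PSI=np.radians(3.8)
def setorg():
    return np.array([.6945,.0035]),np.array([np.cos(PSI),-np.sin(PSI)]),np.array([np.sin(PSI),np.cos(PSI)])
def org2w(p):
    O,ex,ey=setorg(); return O+p[0]*ex+p[1]*ey
def w2org(p):
    O,ex,ey=setorg(); d=np.asarray(p)-O; return np.array([d@ex,d@ey])
def go(xyz,psi=None):
    """tool shift (mm) from the present pose to xyz, and turn about tool z (deg)"""
    from scipy.spatial.transform import Rotation as Ro
    st=r.get_state(); R=Ro.from_quat(st["eef_rot"]).as_matrix(); ty=R[:,1]
    cur=np.degrees(np.arctan2(ty[0],ty[1]))
    print("shift mm",np.round(R.T@(np.asarray(xyz)-st["tool_pos"])*1000,1),"psi now",round(cur,2),"turn",None if psi is None else round(psi-cur,1),"tilt",np.round(R[2],3))
E
python3 - <<'E'
from h import *
s=snap("top")
for u,v in((200,126.2),(250,128.2),(300,130.0)): print("wall",ray(s,(u,v),.06))
L,R=ray(s,(178.4,148),.06),ray(s,(321.2,148),.06)
a,b=ray(s,(187.3,148),.06),ray(s,(311.9,148),.06); print("cheeks",L,a,b,R)
for uv in((184,150.5),(317,155.8)): print("tips",w2org(ray(s,uv,.06)[:2]))
for n,p in(("in L",a),("in R",b),("boll",ray(s,(280.4,174.6),0)),("cap",ray(s,(222,172),0))): print(n,w2org(p[:2]))
for u,v in((200,126.2),(300,130.0)): print("wall org",w2org(ray(s,(u,v),.06)[:2]))
go((.42,.25,.239),5.3)
E
```

```text
wall [0.7033 0.1318 0.06  ]
wall [0.695  0.0121 0.06  ]
wall [ 0.6873 -0.1079  0.06  ]
cheeks [0.6522 0.1847 0.06  ] [0.6516 0.1635 0.06  ] [ 0.643  -0.1351  0.06  ] [ 0.6423 -0.1574  0.06  ]
tips [-0.0597  0.1644]
tips [-0.0606 -0.1545]
in L [-0.0534  0.1568]
in R [-0.0422 -0.1417]
boll [-0.1028 -0.0689]
cap [-0.1017  0.0782]
wall org [0.0003 0.1286]
wall org [ 0.0002 -0.1116]
shift mm [-345.5 -279.1   -0.4] psi now 14.25 turn -9.0 tilt [-0.    -0.001 -1.   ]
```

```bash
sed -i 's/np.array(\[.6945,.0035\])/np.array([.695,.011])/' h.py
python3 -m pendant '[[1,[-43,-35,0],[0,0,-1.5]],[1,[-43,-35,0],[0,0,-1.5]],[1,[-43,-35,0],[0,0,-1.5]],[1,[-43,-35,0],[0,0,-1.5]],[1,[-43,-35,0],[0,0,-1.5]],[1,[-43,-35,0],[0,0,-1.5]],[1,[-43,-35,0],[0,0,0]],[1,[-43,-35,0],[0,0,0]]]' 20
python3 - <<'E'
from h import *
go((.483,-.14,.15),5.3)
E
```

```text
clock: 1.3
tool_pos: [0.4495, 0.2737, 0.2389]
eef_rot: [0.046, 0.999, 0.0, 0.0]
contact_force: [0.4, 0.6, 0.3]
opening: 0.116
finger_force: 0.0
shift mm [ -71.1 -408.9   88.7] psi now 5.25 turn 0.1 tilt [-0.     0.001 -1.   ]
```

```bash
python3 -m pendant '[[1,[-9,-51,0],[0,0,0]],[1,[-9,-51,5],[0,0,0]],[1,[-9,-51,10],[0,0,0]],[1,[-9,-51,14],[0,0,0]],[1,[-9,-51,15],[0,0,0]],[1,[-9,-51,15],[0,0,0]],[1,[-9,-51,15],[0,0,0]],[1,[-9,-51,15],[0,0,0]]]'
python3 - <<'E'
from h import *
go((.483,-.14,.014),5.3)
E
```

```text
clock: 2.3
tool_pos: [0.483, -0.1396, 0.1493]
eef_rot: [0.046, 0.999, 0.0, 0.0]
contact_force: [0.9, 0.0, 0.5]
opening: 0.005
finger_force: 0.0
shift mm [  0.1  -0.4 135.3] psi now 5.25 turn 0.1 tilt [-0.001  0.    -1.   ]
```

```bash
python3 -m pendant '[[1,[0,0,40],[0,0,0]],[1,[0,0,40],[0,0,0]],[1,[0,0,35],[0,0,0]],[1,[0,0,20],[0,0,0]],[1,[0,10,0],[0,0,0]],[1,[0,8,0],[0,0,0]],[1,[0,5,0],[0,0,0]],[1,[0,5,0],[0,0,0]]]'
python3 -m pendant '[[1,[0,5,0],[0,0,0]],[1,[0,6,0],[0,0,0]],[1,[0,7,0],[0,0,0]],[1,[0,7,0],[0,0,0]],[1,[0,7,0],[0,0,0]],[1,[0,7,0],[0,0,0]],[1,[0,7,0],[0,0,0]],[1,[0,5,0],[0,0,0]]]'
cat > look.py <<'E'
from h import *
import sys
s=snap("top"); roi=tuple(map(int,sys.argv[1].split(",")))
c,a,sz,b=bar(s,roi); o=w2org(c); th=-(a+3.8)
# theta>0: right end deeper
t=np.radians(th*-1); t=np.radians(a+3.8)
ey=np.array([-np.sin(t),np.cos(t)]); ex=np.array([np.cos(t),np.sin(t)])
print("bar w",c,"org",o,"theta",round(a+3.8,2),"size",np.round(sz,3))
for n,i,j in(("RR",1,-1),("RF",-1,-1),("LR",1,1),("LF",-1,1)): print(n,o+.025*i*ex+.13*j*ey,end=" ")
print()
st=r.get_state(); print("t",round(st["clock"],2),"tcp",st["tool_pos"],"org",w2org(st["tool_pos"][:2]),"F",st["contact_force"])
E
python3 look.py 130,160,320,240
```

```text
clock: 3.3
tool_pos: [0.4854, -0.1114, 0.0156]
eef_rot: [0.047, 0.999, -0.001, 0.0]
contact_force: [-0.5, -6.3, 4.0]
opening: 0.004
finger_force: 3.2
clock: 4.3
tool_pos: [0.4897, -0.062, 0.0156]
eef_rot: [0.047, 0.999, -0.002, 0.0]
contact_force: [-1.5, -6.6, 3.9]
opening: 0.003
finger_force: 3.5
bar w [0.5054 0.1259] org [-0.1968  0.102 ] theta -1.49 size [0.048 0.173]
RR [-0.1752 -0.0286] RF [-0.2252 -0.0273] LR [-0.1684  0.2313] LF [-0.2184  0.2326] 
t 4.35 tcp [ 0.4898 -0.061   0.0156] org [-0.1999 -0.0855] F [-0.4697 -5.8966  4.6057]
```

```bash
python3 -m pendant '[[1,[0,-10,0],[0,0,0]],[1,[20,-5,0],[0,0,0]],[1,[30,10,0],[0,0,0]],[1,[3,20,0],[0,0,0]],[1,[0,10,0],[0,0,0]],[1,[0,4,0],[0,0,0]],[1,[-10,0,0],[0,0,0]],[1,[-8,0,0],[0,0,0]]]'
python3 -m pendant '[[1,[-6,0,0],[0,0,0]],[1,[-6,0,0],[0,0,0]],[1,[-6,0,0],[0,0,0]],[1,[-6,0,0],[0,0,0]],[1,[-6,0,0],[0,0,0]],[1,[-6,0,0],[0,0,0]],[1,[-6,0,0],[0,0,0]],[1,[-6,0,0],[0,0,0]]]'
python3 look.py 130,150,320,240
```

```text
clock: 5.35
tool_pos: [0.4783, -0.0377, 0.0155]
eef_rot: [0.046, 0.999, -0.003, -0.001]
contact_force: [-2.1, -2.4, -0.3]
opening: 0.006
finger_force: 1.1
clock: 6.35
tool_pos: [0.5267, -0.0418, 0.0155]
eef_rot: [0.046, 0.999, -0.003, -0.001]
contact_force: [-2.5, -0.9, 0.6]
opening: 0.006
finger_force: 0.7
bar w [0.5026 0.0353] org [-0.1936  0.0115] theta 18.9 size [0.178 0.389]
RR [-0.1279 -0.1034] RF [-0.1752 -0.1196] LR [-0.2121  0.1426] LF [-0.2594  0.1264] 
t 6.4 tcp [ 0.5278 -0.0419  0.0156] org [-0.1633 -0.0639] F [ 0.4734 -1.5756 -0.4917]
```

Run:
```python
from h import *
s=snap("top"); cv2.imwrite("pics/c2.png",cv2.resize(s["img"][100:300,100:380],None,fx=2.5,fy=2.5)[:,:,::-1])
```

```text
(no output)
```

View pics/c2.png

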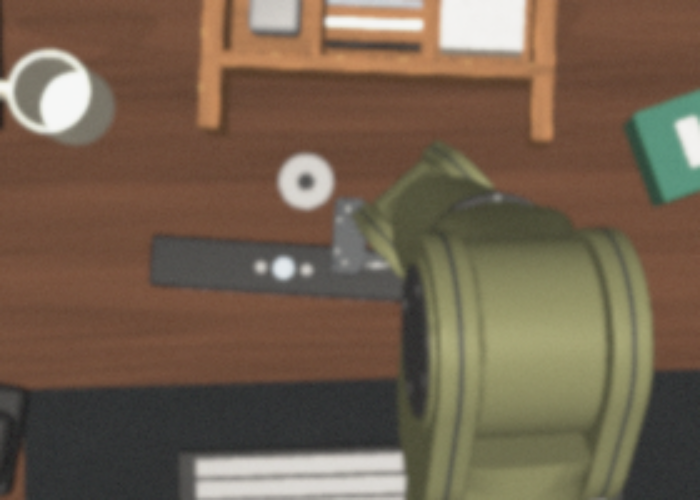

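The crop shows the bar still parallel to the bay, with its centre dot at (284,268). The finger, at about (348,235), is beside the bar's right end: the retreat in x fell short, so the bar was nudged further left. That is harmless. I'll step out and check the reach.

```bash
python3 -m pendant '[[1,[0,-15,0],[0,0,0]],[1,[0,-20,0],[0,0,0]],[1,[15,0,0],[0,0,0]],[1,[15,0,0],[0,0,0]],[1,[15,0,0],[0,0,0]],[1,[15,0,0],[0,0,0]],[1,[15,0,0],[0,0,0]],[1,[0,0,0],[0,0,0]]]'
python3 - <<'E'
from h import *
print(r.get_state()["q"]); go((.44,-.01,.0155),5.3)
E
```

```text
clock: 7.45
tool_pos: [0.4485, -0.0705, 0.0169]
eef_rot: [0.045, 0.999, -0.003, -0.003]
contact_force: [0.2, -0.4, 0.4]
opening: 0.004
finger_force: 0.0
[ 0.0752  0.9196 -0.0401  2.2064  1.0515  0.0432  0.4798]
shift mm [14.  59.5  1.2] psi now 5.19 turn 0.1 tilt [ 0.005 -0.006 -1.   ]
```

```bash
python3 look.py 130,150,320,240
```

```text
bar w [0.5095 0.1126] org [-0.1918  0.089 ] theta -0.96 size [0.05  0.247]
RR [-0.169  -0.0414] RF [-0.219  -0.0405] LR [-0.1647  0.2186] LF [-0.2147  0.2194] 
t 7.5 tcp [ 0.4497 -0.0702  0.0169] org [-0.2393 -0.0973] F [-0.8042  0.3276  0.0752]
```

```bash
python3 -m pendant '[[1,[0,15,0],[0,0,0]],[1,[0,15,0],[0,0,0]],[1,[0,14,0],[0,0,0]],[1,[0,5,0],[0,0,0]],[1,[-6,0,0],[0,0,0]],[1,[-6,0,0],[0,0,0]],[1,[-6,0,0],[0,0,0]],[1,[-6,0,0],[0,0,0]]]'
python3 -m pendant '[[1,[-5,0,0],[0,0,0]],[1,[-5,0,0],[0,0,0]],[1,[-5,0,0],[0,0,0]],[1,[-5,0,0],[0,0,0]],[1,[-5,0,0],[0,0,0]],[1,[-4,0,0],[0,0,0]],[1,[-4,0,0],[0,0,0]],[1,[0,0,0],[0,0,0]]]'
python3 look.py 130,150,270,260;python3 - <<'E'
from h import *
s=snap("top"); cv2.imwrite("pics/c3.png",cv2.resize(s["img"][100:300,100:380],None,fx=2.5,fy=2.5)[:,:,::-1])
E
```

```text
clock: 8.5
tool_pos: [0.4767, -0.0245, 0.0164]
eef_rot: [0.046, 0.999, -0.003, -0.003]
contact_force: [-3.2, -1.0, 1.9]
opening: 0.008
finger_force: 1.4
clock: 9.5
tool_pos: [0.5115, -0.0263, 0.0163]
eef_rot: [0.046, 0.999, -0.002, -0.002]
contact_force: [-0.1, 0.8, 0.4]
opening: 0.006
finger_force: 0.2
bar w [0.5207 0.1358] org [-0.1822  0.113 ] theta 4.98 size [0.074 0.201]
RR [-0.146  -0.0143] RF [-0.1958 -0.0187] LR [-0.1685  0.2447] LF [-0.2184  0.2403] 
t 9.55 tcp [ 0.5115 -0.0264  0.0163] org [-0.1806 -0.0494] F [-0.2637 -0.4358  0.3966]
```

View pics/c3.png

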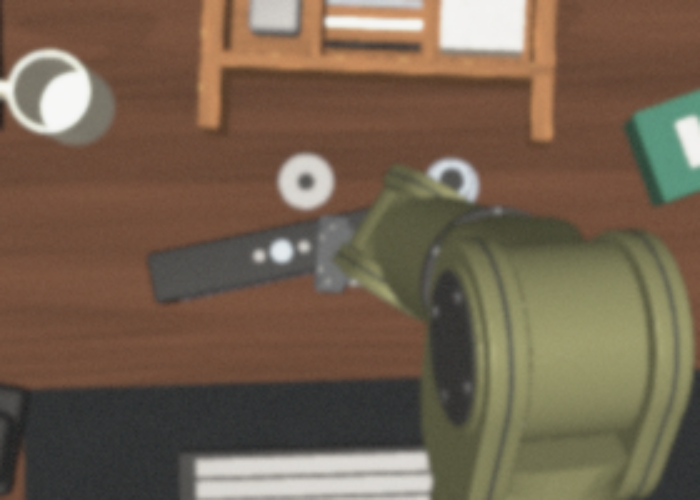

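The bar has turned about 13.7° in the image (right end deeper), with its dots at (259,257), (282,251) and (304,246). Its right end is just left of and in front of the bollard at (452,180). Next I'll push at its middle, along its normal.

```bash
cat > dots.py <<'E'
from h import *
import sys
s=snap("top"); u0,v0,u1,v1=map(int,sys.argv[1].split(","))
im=s["img"].astype(int)[v0:v1,u0:u1]; g=im.min(2)
m=((g>130)).astype(np.uint8); n,l,st,ce=cv2.connectedComponentsWithStats(m)
i=1+np.argmax(st[1:,4]); uv=ce[i]+[u0,v0]; c=ray(s,uv,.045)[:2]
print("blobs",[(int(a[4]),np.round(b+[u0,v0],1).tolist()) for a,b in zip(st[1:],ce[1:])])
# left part of rear and front edges -> angle
dark=((im[:,:,0]-im[:,:,2])<22)&(im.max(2)<130); a0,a1=map(int,sys.argv[2].split(","))
P=[];Q=[]
for u in range(a0,a1):
    k=np.flatnonzero(dark[:,u-u0])
    if len(k)>10: P.append(ray(s,(u,k[0]+v0),.045)[:2]); Q.append(ray(s,(u,k[-1]+v0),.03)[:2])
A=[np.degrees(np.arctan(-np.polyfit(np.array(X)[:,1],np.array(X)[:,0],1)[0])) for X in(P,Q)]
th=A[0]+3.8; o=w2org(c); t=np.radians(th); ey=np.array([-np.sin(t),np.cos(t)]); ex=np.array([np.cos(t),np.sin(t)])
print("centre w",c,"org",o,"edge angles",A,"theta",th)
for nme,i,j in(("RR",1,-1),("RF",-1,-1),("LR",1,1),("LF",-1,1)): print(nme,o+.025*i*ex+.13*j*ey,end=" ")
print(); q=r.get_state(); print("t",q["clock"],"tcp org",w2org(q["tool_pos"][:2]),"F",q["contact_force"])
def tgt(dn,da,z=.0155):  # offset along bar normal and towards left end, from centre, m
    p=org2w(o+dn*ex+da*ey); return (*p,z)
psi=3.8-th
if len(sys.argv)>3:
    dn,da=map(float,sys.argv[3].split(",")); print(tgt(dn,da)); go(tgt(dn,da),psi)
E
python3 dots.py 155,185,225,225 165,205 -.049,0
```

```text
blobs [(74, [212.3, 200.0]), (19, [221.2, 198.2]), (22, [203.1, 201.9])]
centre w [0.5259 0.1088] org [-0.1752  0.0863] edge angles [np.float64(10.473572971462858), np.float64(9.437532609056989)] theta 14.273572971462858
RR [-0.1189 -0.0335] RF [-0.1673 -0.0458] LR [-0.183   0.2185] LF [-0.2314  0.2062] 
t 9.65 tcp org [-0.1807 -0.0496] F [-0.0296  0.646  -0.3452]
(np.float64(0.47775964237860236), np.float64(0.09984893314015342), 0.0155)
shift mm [ 45.1 122.7   0.3] psi now 5.27 turn -15.7 tilt [ 0.003 -0.005 -1.   ]
```

```bash
python3 -m pendant '[[1,[14,0,0],[0,0,0]],[1,[16,0,0],[0,0,0]],[1,[0,0,0],[0,0,-8]],[1,[0,0,0],[0,0,-7.5]],[1,[0,0,0],[0,0,0]]]'
python3 - <<'E'
from h import *
go((.478,.100,.0155),-10.5)
E
```

```text
clock: 10.28
tool_pos: [0.4813, -0.0238, 0.0165]
eef_rot: [-0.088, 0.996, -0.002, -0.002]
contact_force: [0.1, 1.0, 0.5]
opening: 0.008
finger_force: 0.0
shift mm [-18.6 122.4   0.4] psi now -10.14 turn -0.4 tilt [ 0.005 -0.004 -1.   ]
```

```bash
python3 -m pendant '[[1,[0,25,0],[0,0,0]],[1,[0,35,0],[0,0,0]],[1,[0,35,0],[0,0,0]],[1,[0,27,0],[0,0,0]],[1,[-12,0,0],[0,0,0]],[1,[-10,0,0],[0,0,0]],[1,[-6,0,0],[0,0,0]],[1,[-6,0,0],[0,0,0]]]'
python3 -m pendant '[[1,[-7,0,0],[0,0,0]],[1,[-7,0,0],[0,0,0]],[1,[-7,0,0],[0,0,0]],[1,[-7,0,0],[0,0,0]],[1,[-7,0,0],[0,0,0]],[1,[-7,0,0],[0,0,0]],[1,[0,0,0],[0,0,0]]]'
python3 dots.py 155,160,245,225 165,200
python3 - <<'E'
from h import *
s=snap("top"); cv2.imwrite("pics/c4.png",cv2.resize(s["img"][100:300,100:380],None,fx=2.5,fy=2.5)[:,:,::-1])
E
```

```text
clock: 11.28
tool_pos: [0.4925, 0.1021, 0.0157]
eef_rot: [-0.089, 0.996, -0.003, -0.003]
contact_force: [-4.7, -0.1, 1.7]
opening: 0.004
finger_force: 2.4
clock: 12.15
tool_pos: [0.5324, 0.109, 0.0152]
eef_rot: [-0.089, 0.996, -0.003, -0.004]
contact_force: [-5.3, -1.3, 3.4]
opening: 0.003
finger_force: 2.2
blobs [(117, [222.1, 165.6]), (2, [170.0, 209.5])]
centre w [0.6087 0.0829] org [-0.0909  0.0661] edge angles [np.float64(41.48719443164691), np.float64(-2.345080688617534)] theta 45.28719443164691
RR [ 0.0191 -0.0076] RF [-0.0161 -0.0432] LR [-0.1657  0.1753] LF [-0.2008  0.1398] 
t 12.2 tcp org [-0.1687  0.087 ] F [-3.8588 -0.8253  1.7896]
```

View pics/c4.png

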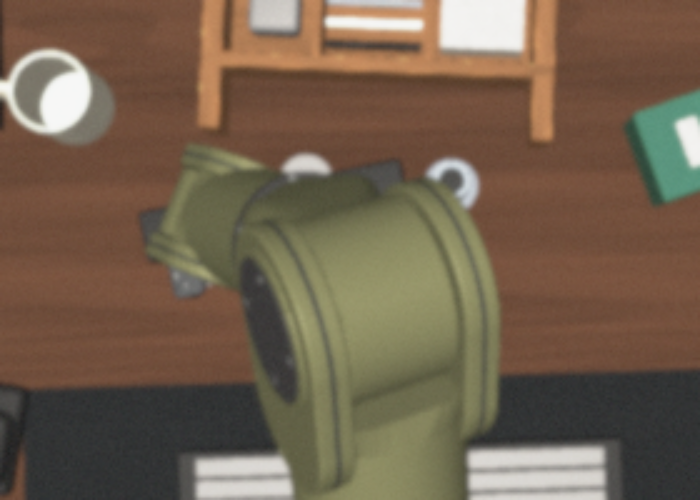

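The crop shows the hand over the bar, with its rear corners visible at (400,160) and (140,212). The angle is held at about 13–14°, and the right end is clear of the bollard's left edge at (427,180). I'll push the remaining 49 mm or so.

```bash
python3 -m pendant '[[1,[-7,0,0],[0,0,0]],[1,[-7,0,0],[0,0,0]],[1,[-7,0,0],[0,0,0]],[1,[-7,0,0],[0,0,0]],[1,[-7,0,0],[0,0,0]],[1,[-7,0,0],[0,0,0]],[1,[-6,0,0],[0,0,0]],[1,[0,0,0],[0,0,0]]]'
python3 -m pendant '[[1,[20,0,0],[0,0,0]],[1,[40,0,0],[0,0,0]],[1,[40,0,-30],[0,0,0]],[1,[0,-50,-60],[0,0,0]],[1,[0,-50,-50],[0,0,0]],[1,[0,0,0],[0,0,0]]]'
python3 look.py 130,130,320,230; python3 dots.py 130,130,240,200 165,200 0,.1735;python3 - <<'E'
from h import *
s=snap("top"); cv2.imwrite("pics/c5.png",cv2.resize(s["img"][100:300,100:380],None,fx=2.5,fy=2.5)[:,:,::-1])
E
```

```text
clock: 13.25
tool_pos: [0.5826, 0.1186, 0.0153]
eef_rot: [-0.089, 0.996, -0.002, -0.001]
contact_force: [-1.3, 1.4, -1.1]
opening: 0.002
finger_force: 0.4
clock: 14.0
tool_pos: [0.5021, 0.0138, 0.1411]
eef_rot: [-0.085, 0.996, -0.003, 0.002]
contact_force: [-0.3, 0.5, -0.3]
opening: 0.005
finger_force: 0.0
bar w [0.6088 0.1237] org [-0.0935  0.1067] theta 13.53 size [0.064 0.258]
RR [-0.0387 -0.0138] RF [-0.0874 -0.0255] LR [-0.0996  0.2389] LF [-0.1482  0.2272] 
t 14.05 tcp [0.5009 0.0165 0.1399] org [-0.194  -0.0074] F [-0.4057  0.7523 -0.5819]
blobs [(112, [132.6, 138.0]), (75, [204.4, 163.0]), (18, [213.3, 161.1]), (18, [195.5, 164.8]), (64, [216.7, 176.9])]
centre w [0.6822 0.298 ] org [-0.0318  0.2856] edge angles [np.float64(10.273950127893173), np.float64(3.9500970791386876)] theta 14.073950127893173
RR [0.024  0.1655] RF [-0.0245  0.1534] LR [-0.0392  0.4177] LF [-0.0877  0.4056] 
t 14.1 tcp org [-0.1952 -0.0057] F [0.3706 0.7659 0.1329]
(np.float64(0.65123372524562), np.float64(0.46876487511823967), 0.0155)
shift mm [-228.5  417.4  121.6] psi now -10.12 turn -0.1 tilt [ 0.002 -0.004 -1.   ]
```

View pics/c5.png

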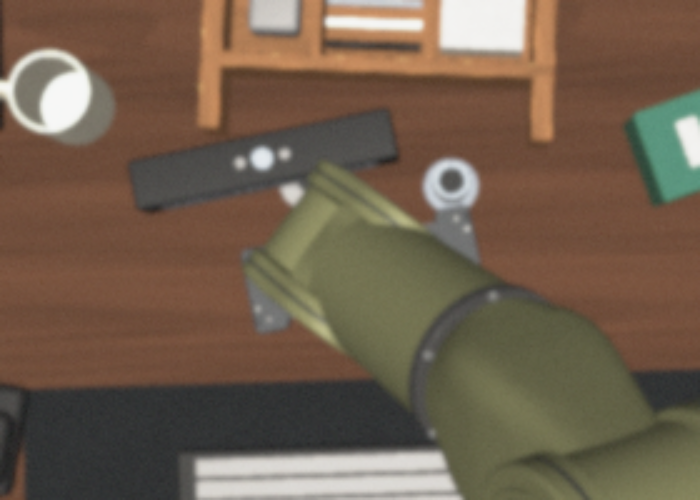

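The crop shows the bar angled (dots at (262,158)), its right end at (395,110–160) and the bollard to its right at (452,182). It is in the entry corridor. Next is the left end.

```bash
python3 dots.py 158,150,240,170 165,200 0,.1735
```

```text
blobs [(75, [204.4, 163.0]), (18, [213.3, 161.1]), (18, [195.5, 164.8])]
centre w [0.6164 0.1255] org [-0.0861  0.109 ] edge angles [np.float64(9.897542363419921), np.float64(-1.6739635275070388)] theta 13.69754236341992
RR [-0.031  -0.0114] RF [-0.0796 -0.0232] LR [-0.0925  0.2412] LF [-0.1411  0.2294] 
t 14.2 tcp org [-0.1967 -0.0043] F [-0.8718 -0.0612 -0.4413]
(np.float64(0.5865352721938678), np.float64(0.296369535533177), 0.0155)
shift mm [-136.9  256.6  121. ] psi now -10.35 turn 0.5 tilt [ 0.005 -0.003 -1.   ]
```

```bash
python3 -m pendant '[[1,[-15,27,0],[0,0,0]],[1,[-19,36,0],[0,0,0]],[1,[-20,37,0],[0,0,0]],[1,[-20,37,0],[0,0,0]],[1,[-20,37,0],[0,0,0]],[1,[-20,37,0],[0,0,0]],[1,[-19,37,0],[0,0,0.3]],[1,[0,0,0],[0,0,0]]]'
python3 dots.py 158,150,240,170 165,180 -.004,.1655
```

```text
clock: 15.2
tool_pos: [0.5831, 0.2928, 0.1355]
eef_rot: [-0.09, 0.996, -0.0, -0.003]
contact_force: [0.7, 0.4, -0.1]
opening: 0.006
finger_force: 0.0
blobs [(81, [204.5, 162.9]), (22, [213.1, 161.1]), (20, [195.8, 164.8])]
centre w [0.6164 0.1253] org [-0.086   0.1088] edge angles [np.float64(-1.6645350144628228), np.float64(-1.6739635275089417)] theta 2.135464985537177
RR [-0.0561 -0.0201] RF [-0.1061 -0.022 ] LR [-0.0658  0.2397] LF [-0.1158  0.2378] 
t 15.25 tcp org [-0.1299  0.2703] F [-0.2409 -0.3542 -0.0705]
(np.float64(0.6172473708460602), np.float64(0.29083591047970253), 0.0155)
shift mm [-34.5  -4.1 119.5] psi now -10.24 turn 11.9 tilt [ 0.007 -0.003 -1.   ]
```

```bash
python3 -m pendant '[[1,[0,0,35],[0,0,0]],[1,[0,0,40],[0,0,0]],[1,[0,0,30],[0,0,0]],[1,[0,0,15],[0,0,0]],[1,[0,-8,0],[0,0,0]],[1,[0,-8,0],[0,0,0]],[1,[0,-6,0],[0,0,0]],[1,[0,-6,0],[0,0,0]]]'
python3 -m pendant '[[1,[0,-6,0],[0,0,0]],[1,[0,-7,0],[0,0,0]],[1,[0,-7,0],[0,0,0]],[1,[0,-7,0],[0,0,0]],[1,[0,-7,0],[0,0,0]],[1,[0,-7,0],[0,0,0]],[1,[0,-7,0],[0,0,0]],[1,[0,0,0],[0,0,0]]]'
python3 - <<'E'
from h import *
s=snap("top"); cv2.imwrite("pics/c6.png",cv2.resize(s["img"][80:280,100:380],None,fx=2.5,fy=2.5)[:,:,::-1])
st=r.get_state(); print(w2org(st["tool_pos"][:2]))
E
```

```text
clock: 16.25
tool_pos: [0.5897, 0.2593, 0.0178]
eef_rot: [-0.087, 0.996, -0.001, -0.002]
contact_force: [-0.9, 4.8, 1.7]
opening: 0.006
finger_force: 2.2
clock: 17.25
tool_pos: [0.5982, 0.2107, 0.0176]
eef_rot: [-0.086, 0.996, -0.002, -0.002]
contact_force: [-0.3, 2.9, 2.2]
opening: 0.01
finger_force: 1.7
[-0.1099  0.1929]
```

View pics/c6.png

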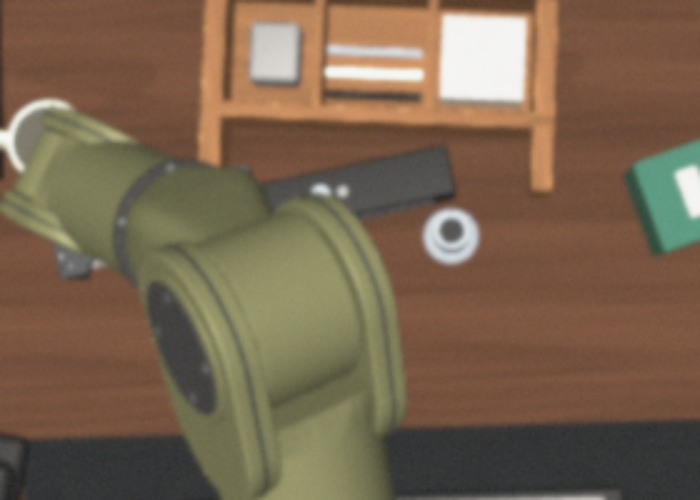

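The crop shows the bar sliding in behind the bollard: right rear corner at (443,147), right front corner at (453,190), bollard at (452,235), and about 20 mm left to the wall. I'll continue along the axis.

```bash
python3 -m pendant '[[1,[0,-6,0],[0,0,0]],[1,[0,-7,0],[0,0,0]],[1,[0,-7,0],[0,0,0]],[1,[0,-7,0],[0,0,0]],[1,[0,-7,0],[0,0,0]],[1,[0,-7,0],[0,0,0]],[1,[0,-6,0],[0,0,0]],[1,[0,-5,0],[0,0,0]]]'
python3 -m pendant '[[1,[0,10,0],[0,0,0]],[1,[0,15,0],[0,0,0]],[1,[30,0,0],[0,0,0]],[1,[40,0,0],[0,0,0]],[1,[20,0,0],[0,0,0]],[1,[0,0,0],[0,0,0]]]'
python3 look.py 170,120,320,200
python3 - <<'E'
from h import *
s=snap("top"); cv2.imwrite("pics/c7.png",cv2.resize(s["img"][80:280,100:380],None,fx=2.5,fy=2.5)[:,:,::-1])
E
```

```text
clock: 18.3
tool_pos: [0.6065, 0.1606, 0.0175]
eef_rot: [-0.087, 0.996, -0.001, -0.002]
contact_force: [-0.0, 5.9, 3.0]
opening: 0.01
finger_force: 2.8
clock: 19.05
tool_pos: [0.5121, 0.1686, 0.0174]
eef_rot: [-0.088, 0.996, -0.003, -0.003]
contact_force: [1.4, 0.0, 0.2]
opening: 0.004
finger_force: 0.0
bar w [0.6268 0.0177] org [-0.0685  0.0022] theta 14.76 size [0.066 0.261]
RR [-0.0112 -0.1172] RF [-0.0596 -0.1299] LR [-0.0774  0.1342] LF [-0.1258  0.1215] 
t 19.1 tcp [0.5138 0.1689 0.0175] org [-0.1913  0.1456] F [ 1.012  -0.6631  0.7699]
```

View pics/c7.png

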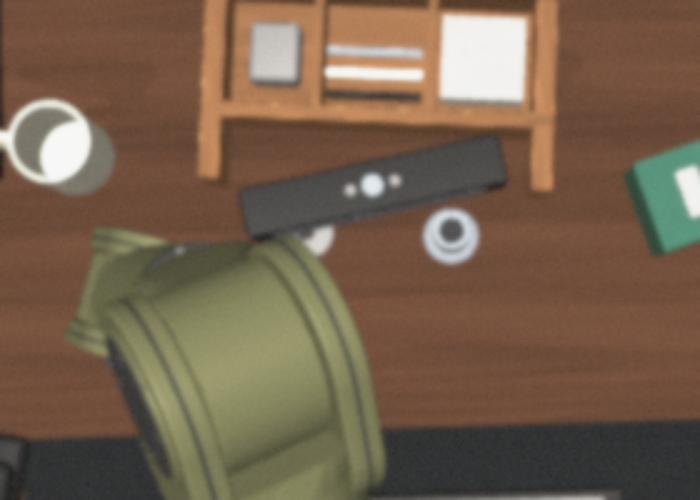

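The crop shows the right end behind the bollard: right rear corner at about (497,138), close to the wall and inside the right cheek at u≈532. The bar is still about 14° askew, with its left end at (245,190–235). Now I'll push the left end round from the front.

```bash
python3 -m pendant '[[1,[0,-25,0],[0,0,0]],[1,[0,-30,0],[0,0,0]],[1,[0,-20,0],[0,0,0]],[1,[-20,0,0],[0,0,0]],[1,[-22,0,0],[0,0,0]],[1,[-6,0,0],[0,0,0]],[1,[-6,0,0],[0,0,0]],[1,[-6,0,0],[0,0,2]]]'
python3 -m pendant '[[1,[-6,0,0],[0,0,2]],[1,[-6,0,0],[0,0,2]],[1,[-6,0,0],[0,0,2]],[1,[-5,0,0],[0,0,2]],[1,[0,0,0],[0,0,0]]]'
python3 look.py 170,120,320,200; python3 dots.py 215,120,280,170 255,275
```

```text
clock: 20.15
tool_pos: [0.5851, 0.1048, 0.0173]
eef_rot: [-0.068, 0.998, -0.003, -0.003]
contact_force: [-2.1, -0.2, 0.9]
opening: 0.01
finger_force: 1.0
clock: 20.78
tool_pos: [0.6096, 0.1066, 0.0175]
eef_rot: [0.001, 1.0, -0.003, -0.002]
contact_force: [-0.4, 1.1, 0.1]
opening: 0.003
finger_force: 0.0
bar w [ 0.6443 -0.021 ] org [-0.0485 -0.0353] theta 2.16 size [0.064 0.183]
RR [-0.0186 -0.1643] RF [-0.0686 -0.1661] LR [-0.0284  0.0956] LF [-0.0784  0.0937] 
t 20.82 tcp [0.6095 0.1063 0.0174] org [-0.0917  0.0894] F [ 0.5204 -0.1279 -0.3632]
blobs [(7, [250.7, 145.4]), (4, [259.5, 147.0])]
centre w [0.6559 0.0122] org [-0.0391 -0.0014] edge angles [np.float64(3.5123918267328382), np.float64(-55.27405743085914)] theta 7.3123918267328385
RR [ 0.0022 -0.1272] RF [-0.0474 -0.1336] LR [-0.0309  0.1307] LF [-0.0804  0.1243] 
t 20.875 tcp org [-0.0918  0.0894] F [ 0.5023 -0.4516 -1.0138]
```

```bash
python3 -m pendant '[[1,[-5,0,0],[0,0,1]],[1,[-5,0,0],[0,0,1]],[1,[-5,0,0],[0,0,1]],[1,[-5,0,0],[0,0,0.7]],[1,[-4,0,0],[0,0,0]],[1,[-4,0,0],[0,0,0]],[1,[-3,0,0],[0,0,0]],[1,[0,0,0],[0,0,0]]]'
python3 - <<'E'
from h import *
s=snap("top"); cv2.imwrite("pics/c8.png",cv2.resize(s["img"][80:280,100:380],None,fx=2.5,fy=2.5)[:,:,::-1])
st=r.get_state(); print(w2org(st["tool_pos"][:2]),st["contact_force"])
E
```

```text
clock: 21.88
tool_pos: [0.6396, 0.1055, 0.0172]
eef_rot: [0.033, 0.999, -0.003, -0.002]
contact_force: [-2.6, 2.1, 3.2]
opening: 0.003
finger_force: 1.9
[-0.0615  0.0907] [-4.0156  2.0472  2.8974]
```

View pics/c8.png

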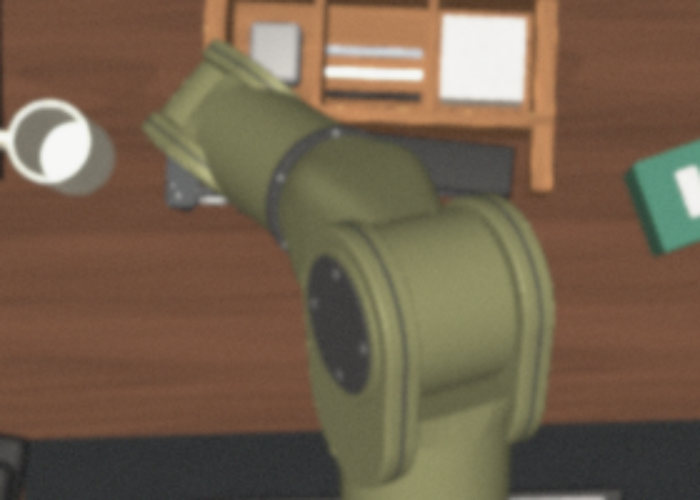

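The crop shows the bar's left end about home under the hand, with the right end at (515,147–195) still roughly 13 mm off the wall. I'll press it in near the middle, just left of the bollard.

```bash
python3 -m pendant '[[1,[12,0,0],[0,0,0]],[1,[15,0,0],[0,0,0]],[1,[0,-25,0],[0,0,0]],[1,[0,-35,0],[0,0,0]],[1,[0,-35,0],[0,0,0]],[1,[0,-20,0],[0,0,0]],[1,[-8,0,0],[0,0,0]],[1,[-5,0,0],[0,0,0]]]'
python3 -m pendant '[[1,[-4,0,0],[0,0,0]],[1,[-4,0,0],[0,0,0]],[1,[-4,0,0],[0,0,0]],[1,[0,0,0],[0,0,0]]]'
python3 - <<'E'
from h import *
st=r.get_state(); print(w2org(st["tool_pos"][:2]),st["contact_force"])
E
```

```text
clock: 22.92
tool_pos: [0.6195, -0.0061, 0.0182]
eef_rot: [0.032, 0.999, -0.001, -0.001]
contact_force: [1.1, 0.4, -0.3]
opening: 0.004
finger_force: 0.0
clock: 23.42
tool_pos: [0.6283, -0.0081, 0.0177]
eef_rot: [0.032, 0.999, -0.003, -0.004]
contact_force: [-4.4, 1.6, 4.0]
opening: 0.008
finger_force: 2.6
[-0.0653 -0.0235] [-4.3725  1.6464  3.9761]
```

```bash
python3 -m pendant '[[1,[-3,0,0],[0,0,0]],[1,[-2,0,0],[0,0,0]],[1,[-2,0,0],[0,0,0]],[1,[-1,0,0],[0,0,0]],[1,[0,0,0],[0,0,0]]]'
python3 - <<'E'
from h import *
st=r.get_state(); print(w2org(st["tool_pos"][:2]),st["contact_force"])
E
```

```text
clock: 24.05
tool_pos: [0.6346, -0.0098, 0.0176]
eef_rot: [0.032, 0.999, -0.004, -0.006]
contact_force: [-9.0, -0.7, 6.9]
opening: 0.003
finger_force: 4.3
[-0.0589 -0.0247] [-9.0203 -0.6717  6.9048]
```

```bash
python3 -m pendant '[[1,[-1.5,0,0],[0,0,0]],[1,[-1.5,0,0],[0,0,0]],[1,[0,0,0],[0,0,0]]]'
python3 -m pendant '[[1,[15,0,0],[0,0,0]],[1,[30,0,-20],[0,0,0]],[1,[40,0,-40],[0,0,0]],[1,[40,0,-50],[0,0,0]],[1,[0,0,0],[0,0,0]]]'
python3 look.py 180,118,320,170;python3 dots.py 190,118,310,170 195,215
python3 - <<'E'
from h import *
s=snap("top"); cv2.imwrite("pics/c9.png",cv2.resize(s["img"][80:220,140:360],None,fx=3.5,fy=3.5,interpolation=2)[:,:,::-1])
E
```

```text
clock: 24.42
tool_pos: [0.6345, -0.0098, 0.0175]
eef_rot: [0.032, 0.999, -0.004, -0.008]
contact_force: [-15.8, -0.7, 12.8]
opening: 0.006
finger_force: 7.8
clock: 25.05
tool_pos: [0.5174, -0.0003, 0.1301]
eef_rot: [0.032, 0.999, -0.003, -0.0]
contact_force: [0.6, 0.0, -1.3]
opening: 0.005
finger_force: 0.0
bar w [0.6605 0.0085] org [-0.0343 -0.0048] theta -0.06 size [0.067 0.257]
RR [-0.0094 -0.1348] RF [-0.0594 -0.1348] LR [-0.0091  0.1252] LF [-0.0591  0.1252] 
t 25.1 tcp [ 0.5186 -0.0008  0.1286] org [-0.1752 -0.0234] F [ 0.6585 -0.2498 -1.1987]
blobs [(95, [293.2, 118.9]), (74, [252.0, 139.5]), (17, [243.0, 139.4]), (18, [261.3, 139.9]), (132, [221.8, 166.0]), (85, [280.1, 166.5])]
centre w [0.6078 0.0835] org [-0.0918  0.0666] edge angles [np.float64(-1.636157003016111), np.float64(-11.424682209166157)] theta 2.163842996983889
RR [-0.0619 -0.0624] RF [-0.1119 -0.0643] LR [-0.0717  0.1974] LF [-0.1217  0.1955] 
t 25.15 tcp org [-0.1748 -0.0237] F [-0.607   0.1538  0.0297]
```

View pics/c9.png

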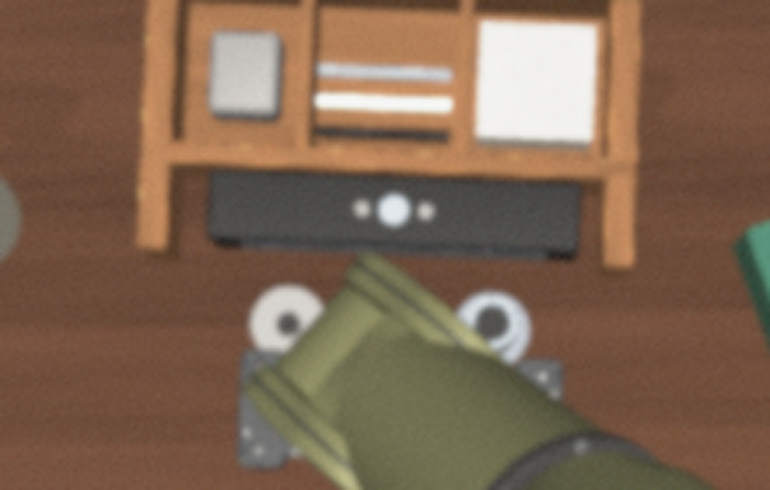

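The crop shows the bar lying between the cheeks (210–580) and flush along the wall, with the fit giving θ≈0. The mug, tissue box, cap and bollard look undisturbed. I'll check the depth once, then hand in.

```bash
python3 -m pendant '[[1,[0,0,-30],[0,0,0]],[1,[0,0,-30],[0,0,0]],[1,[0,0,0],[0,0,0]],[1,[0,0,0],[0,0,0]]]'
python3 - <<'E'
from h import *
s=snap("top"); im=s["img"].astype(int)
print("dot",w2org(ray(s,(252,139.5),.045)[:2]))
d=((im[:,:,0]-im[:,:,2])<22)&(im.max(2)<130)
for u in(208,225,270,295): 
    k=np.flatnonzero(d[118:170,u])+118; print(u,k[0],k[-1],w2org(ray(s,(u,k[0]-.5),.045)[:2]),w2org(ray(s,(u,k[-1]+.5),.0)[:2]))
E
```

```text
clock: 25.7
tool_pos: [0.518, -0.0011, 0.1857]
eef_rot: [0.033, 0.999, -0.003, -0.003]
contact_force: [0.1, -0.6, 0.0]
opening: 0.006
finger_force: 0.0
dot [-0.0245 -0.004 ]
208 129 150 [-0.0016  0.1039] [-0.0486  0.1081]
225 129 151 [-0.0001  0.0626] [-0.0496  0.0652]
270 131 152 [-0.0008 -0.0469] [-0.0479 -0.0482]
295 132 153 [-0.001  -0.1078] [-0.048  -0.1114]
```

The bar is home: its centre is at x = -24.5 mm, y = -4 mm, and its rear edge is within about 1.5 mm of the wall along its length.

```bash
python3 -c "
from plant import r
print(r.finish_job())"
```

```text
the job is handed in; nothing more can be done
None
```

The speaker bar is fully home in the bay, centred to about 4 mm and flat against the back wall; the hand is clear and the job was handed in at about 26 s, with no verdict returned.

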